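Shut the washing-powder tin with its scoop inside

ROBOT

A 7-joint arm with a two-finger parallel gripper is mounted at the origin on the work surface. World frame = base frame: x ahead of the robot, y to its left, z up, the work surface at z = 0. Lengths are in m, angles in rad, forces in N, time in s.
With the tool pointing down it reaches from about 0.425 to 0.825 m from the base axis. Payload 3.6 kg.
Tool frame: the origin (TCP) lies where the fingers leave the gripper's body, on its centre line; the fingertips stand 73 mm ahead of it and the grasp point (between the pads) lies 54 mm ahead of it; z points along the fingers, y is the line along which they close (so a half turn about z gives the same grasp; the last joint's range is limited). The gripper opens to 85 mm and grips with 20 to 120 N. Pads are 22 mm wide; open, the fingers measure 114 mm over their backs; the gripper's body (76 mm by 85 mm) begins 54 mm behind the grasp point. The pads swing forward as they close: fully open they stand 13 mm farther back than shut.
Start: joints at [-1.188, 0.615, -0.013, 1.423, 0.008, 1.103, -0.04], TCP at [0.258, 0.596, 0.304] pointing down, gripper open.
Joint ranges: [-3.12, 3.12], [-0.3, 2.06], [-1.34, 1.32], [0.26, 2.42], [-1.36, 4.5], [0.01, 1.98], [-2.84, 2.84]. Speed limits (rad/s): [2.79, 2.79, 3.14, 3.14, 3.14, 3.14, 3.14].

INTERFACE

Orientations are given as a unit quaternion [x, y, z, w].
In Python, from station import arm, snapshot, camera_info, ticket gives the robot as it stands. Calls block until the motion is done:
- arm.movep(position, orientation): joint-space move of the TCP to a pose.
- arm.line_to(position, velocity=0.15, ori=None): straight line of the TCP; ori=None keeps the orientation; velocity is the mean speed in m/s.
- arm.move_j(angles): joint-space move.
- arm.move_gripper(opening, effort=None): opening from 0.0 (shut) to 1.0 (fully open); effort is the grip in N (None keeps the last); returns when the fingers have stopped.
- arm.pause(seconds).
- arm.ik(position, orientation): joint angles nearest the present ones, or None.
- snapshot(name): name is "side" or "top" or "wrist"; returns the picture (400x640x3 uint8, blue, green, red); there is no depth.
- camera_info(name): a dict with "fx", "fy", "cx", "cy" (pixels), "dist_coeffs" ([k1, k2, p1, p2, k3] as OpenCV has them; the pictures are not rectified), "R" (3x3) and "t" (3): a world point X has camera coordinates R X + t; the wrist camera has in their place "T_tool_cam" (4x4, takes a point from camera to tool coordinates, whose origin is the TCP and whose axes are the flange's). Camera axes: x right, y down, z forward; pixel columns grow to the right and rows downward; lengths in m; the calibration is good to about 2 mm. A picture is of the moment at which its call begins: read the wrist's pose just before it. camera_info takes no time and is no camera call.
A pose or a line that the arm cannot do raises arm.MotionError and nothing moves.
- ticket.finish_job(): hands the job in; it is judged then, once.
Readings, each from a call of its own:
- arm.read_time(): time.
- arm.read_joint_positions(): joint angles.
- arm.read_dq(): joint speeds.
- arm.read_effort(): joint torques, N m.
- arm.read_tool_pos(): TCP position.
- arm.read_eef_rot(): TCP orientation.
- arm.read_ft_force(): force on the tool from outside, world axes, zero at the start.
- arm.read_wrist_torque(): the same for the moment, N m.
- arm.read_opening(): opening from 0.0 (shut) to 1.0 (fully open).
- arm.read_finger_force(): force on a finger pad.
Only numpy, scipy, OpenCV 4.12 (cv2) and the standard library are available. Lean on these libraries where they do the work, as an engineer would, in place of code of your own. Each camera call takes 0.05 s, during which the arm holds its last target. There are 200 camera calls.

TASK

Put the black scoop inside the open aluminium tin, then put the tin's lid on and close it fully: feel for where its lugs drop through the notches in the rim, then turn it clockwise (seen from above), past the first resistance, until it comes up against the hard stop. Do not shove or knock over the other things on the shelf.

Things in the scene. Friction and masses are not known exactly. Their poses are not given: they have to be found in the camera images.
- tin: Open round aluminium tin, fixed to the glass shelf, 140 mm across and 74 mm high; inside 132 mm across, floor 5 mm thick. Origin: centre of its underside, z up.
- tin_mouth (a point): Centre of the tin's mouth, level with its top edge. An inward rim, flush with the top and 8 mm thick, leaves an opening 108 mm across. Four notches 90 degrees apart, each 23 degrees wide, cut the rim out to the wall. Their turn differs each time, is NOT given by this or the tin's yaw, and must be seen or found by touch. The rim does not turn.
- lid: Loose aluminium lid, 0.25 kg, right way up on the shelf. Origin: centre of its underside, z up. Plug 102 mm across, 18 mm high; four lugs at its foot on the lid's +x, +y, -x and -y (14 mm wide, 7 mm high, out to 60 mm from the axis); above it a disc 142 mm across, from 18 to 24 mm, with a bar grip. Origin over the tin's: 74 mm with the lugs on the rim, 56 mm once dropped through the notches.
- lid_grip (a point): Middle of the lid's bar grip, 46 mm above the lid's origin. The bar runs along the lid's x axis, 80 mm long, 16 mm wide, from 24 to 56 mm above the lid's origin. Once dropped in, the lid turns clockwise only: about 0.55 rad freely from mid-notch, then 0.2 rad more against the stiff collar to the hard stop.
- collar (a joint): Tightening collar hidden under the tin's rim: it is pushed round clockwise by the lid's lugs over the last part of the turn. Reads 0 rad when untouched, 0.2 rad at the hard stop (lid fully closed). It turns stiffly (about 0.2 N m) and stays where it is left.
- scoop: Loose black plastic scoop lying flat, 96 mm long, 60 g. Origin: under the middle of its length, z up. Round open cup, 52 mm across and 32 mm high, centred 22 mm towards -x; stub handle along +x from 2 to 48 mm, 14 mm wide, from 20 to 30 mm above the origin.
- bottle: Bystander: closed turquoise bottle, upright, 66 mm across, 140 mm high. Origin: centre of its underside.
- brush: Bystander: white silicone brush lying flat, 160 mm long along its x axis, 42 mm wide, 24 mm high. Origin: under its middle.
- soap: Bystander: cream soap bar, 40 x 60 x 25 mm. Origin: centre of its underside.
- jar: Bystander: small glass jar with steel cap, 50 mm across, 60 mm high. Origin: centre of its underside.
- mug: Bystander: white mug, 72 mm across, 85 mm high, handle at +y. Origin: centre of its underside.
Things that resemble listed ones, but are neither listed nor needed, are in the scene too. Several things have the shape of the scoop; the one meant has the colours described above.

How it is judged:
By the outcome, as a careful person would: the job done as asked, in the order asked, and still so for the second after the job is handed in, with the robot touching nothing.
It also fails if it takes over 72 s, if anything falls off the work surface, if the arm or the gripper's body presses on something with over 40 N, if the wrist force passes 120 N, or if a joint passes its speed limit or range.

## Working session

There is one attempt and no reset: what is moved stays moved. The work goes in short steps, each a Python script; the robot and the scene stay as the last script left them, time stands still between calls to the robot, and variables do not carry over. Pictures are saved under pics/ and viewed, at most 10 in all, crops included, and the job is handed in when it is done.

```bash
mkdir -p pics; ls; python3 - <<'E'
from station import arm, snapshot, camera_info
import cv2
for n in ["side","top"]:
    cv2.imwrite(f"pics/{n}0.png",snapshot(n)); c=camera_info(n); print(n,c)
print(camera_info("wrist")); print(arm.read_time(),arm.read_eef_rot(),arm.read_opening())
E
```

```text
pics
side {'fx': 429.74475163671514, 'fy': 429.74475163671514, 'cx': 323.5075868942989, 'cy': 199.0548811644499, 'dist_coeffs': array([0.04068902, 0.        , 0.        , 0.        , 0.        ]), 'R': array([[ 0.83120359, -0.55592633,  0.0068196 ],
       [-0.33718294, -0.51382232, -0.78885632],
       [ 0.44205007,  0.65340075, -0.61453983]]), 't': array([-0.43846984,  0.16339019,  0.9939702 ])}
top {'fx': 401.18272692965843, 'fy': 401.18272692965843, 'cx': 321.0038701446176, 'cy': 198.94188887448843, 'dist_coeffs': array([0.01120986, 0.        , 0.        , 0.        , 0.        ]), 'R': array([[ 0.0035272 , -0.99991573, -0.01249391],
       [-0.99166628, -0.00188851, -0.12881936],
       [ 0.12878491,  0.01284417, -0.99158937]]), 't': array([-0.10152501,  0.4773593 ,  1.05852263])}
{'fx': 338.85385047675226, 'fy': 338.85385047675226, 'cx': 313.852487624275, 'cy': 196.82423144375667, 'dist_coeffs': array([0.00076957, 0.        , 0.        , 0.        , 0.        ]), 'T_tool_cam': array([[ 5.44092534e-04, -9.56538781e-01, -2.91604638e-01,
         7.45875444e-02],
       [ 9.99999828e-01,  4.56110152e-04,  3.69697111e-04,
         3.51133233e-04],
       [-2.20625788e-04, -2.91604789e-01,  9.56538864e-01,
        -6.92145378e-02],
       [ 0.00000000e+00,  0.00000000e+00,  0.00000000e+00,
         1.00000000e+00]])}
0.1 [ 2.02940478e-01  9.79190346e-01 -1.17414426e-03 -2.24525446e-04] 1.0017781116511533
```

View pics/top0.png

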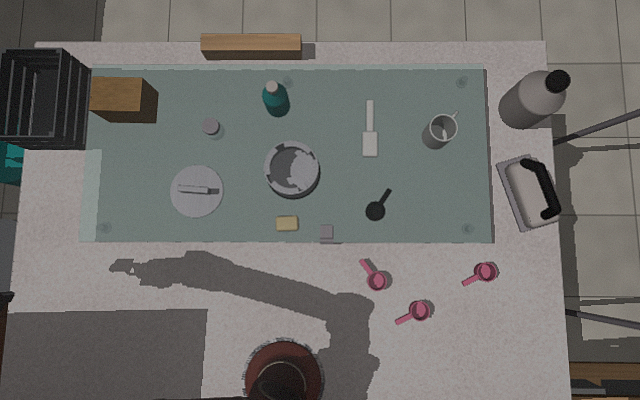

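View pics/side0.png

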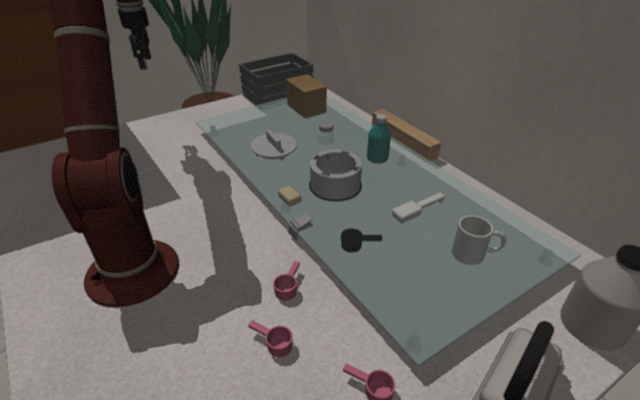

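The black scoop is at top (375,211) and side (351,239). The look-alikes are the pink scoops at top (377,280), (420,311) and (486,272), so black is the one. The tin is at top (292,168), and the lid at top (197,190) with its bar roughly horizontal. A wrist crop will check the choice. First I'll triangulate roughly to get the shelf height.

```bash
cat > h.py <<'E'
from station import arm, snapshot, camera_info, ticket
import numpy as np, cv2
from scipy.spatial.transform import Rotation as Rn
def rays(n,px,pose=None):
    c=camera_info(n); K=np.array([[c['fx'],0,c['cx']],[0,c['fy'],c['cy']],[0,0,1]])
    u=cv2.undistortPoints(np.array(px,float).reshape(-1,1,2),K,np.array(c['dist_coeffs'])).reshape(-1,2)
    d=np.c_[u,np.ones(len(u))]
    if n=='wrist':
        p,q=pose; T=np.array(c['T_tool_cam']); R=Rn.from_quat(q).as_matrix()
        return np.array(p)+R@T[:3,3], d@(R@T[:3,:3]).T
    R=np.array(c['R']); return -R.T@np.array(c['t']), d@R
def onz(n,px,z,pose=None):
    o,d=rays(n,px,pose); return o+d*((z-o[2])/d[:,2])[:,None]
def tri(a,b):
    (o1,d1),(o2,d2)=a,b; out=[]
    for x,y in zip(d1,d2):
        s=np.linalg.lstsq(np.c_[x,-y],o2-o1,rcond=None)[0]; p,q=o1+s[0]*x,o2+s[1]*y
        out.append(np.r_[(p+q)/2,np.linalg.norm(p-q)])
    return np.array(out)
def down(yaw):  # tool z down, tool y (closing line) at angle yaw+90deg from world x; tool x at yaw
    c,s=np.cos(yaw),np.sin(yaw)
    return Rn.from_matrix(np.array([[c,s,0],[s,-c,0],[0,0,-1]])).as_quat()
def pose(): return arm.read_tool_pos(),arm.read_eef_rot()
def wsnap(name):
    p=pose(); im=snapshot('wrist'); cv2.imwrite(f'pics/{name}.png',im); np.save(f'pics/{name}.npy',np.r_[p[0],p[1]]); return im,p
E
python3 - <<'E'
from h import *
np.set_printoptions(precision=3,suppress=True)
T=[(210,126),(197,189),(287,222),(292,168),(375,211),(390,190)];S=[(326,127),(274,143),(290,192),(335,161),(351,236),(381,237)]
print(tri(rays('top',T),rays('side',S)))
R=Rn.from_quat(arm.read_eef_rot()).as_matrix();print(R)
E
```

```text
[[ 0.665  0.193  0.086  0.001]
 [ 0.498  0.228  0.065  0.003]
 [ 0.413 -0.012  0.062  0.   ]
 [ 0.544 -0.028  0.121  0.   ]
 [ 0.441 -0.241  0.068  0.   ]
 [ 0.497 -0.282  0.068  0.001]]
[[-0.918  0.397 -0.001]
 [ 0.397  0.918 -0.002]
 [-0.    -0.002 -1.   ]]
```

```bash
python3 - <<'E'
from h import *
y=np.radians(150)
for n,x,yy,z in [('lid1',.50,.225,.30),('tin1',.54,-.03,.34),('sc1',.46,-.25,.28)]:
    arm.movep([x,yy,z],down(y)); wsnap(n); print(n,arm.read_time(),arm.read_joint_positions().round(2) if hasattr(arm.read_joint_positions(),'round') else arm.read_joint_positions())
a=[cv2.imread(f'pics/{n}.png') for n in ('lid1','tin1','sc1')]
cv2.imwrite('pics/m1.png',np.vstack([np.hstack([cv2.resize(a[0],(400,250)),cv2.resize(a[2],(400,250))]),cv2.copyMakeBorder(cv2.resize(a[1],(560,350)),0,0,0,240,0)]))
E
```

```text
lid1 1.775 [-0.51  0.46  0.06  1.73 -0.04  0.95  0.62]
tin1 2.8417 [-0.06  0.41  0.1   1.69 -0.05  1.04  1.11]
sc1 3.85 [ 0.35  0.45  0.14  1.82 -0.08  0.88  1.59]
```

View pics/m1.png

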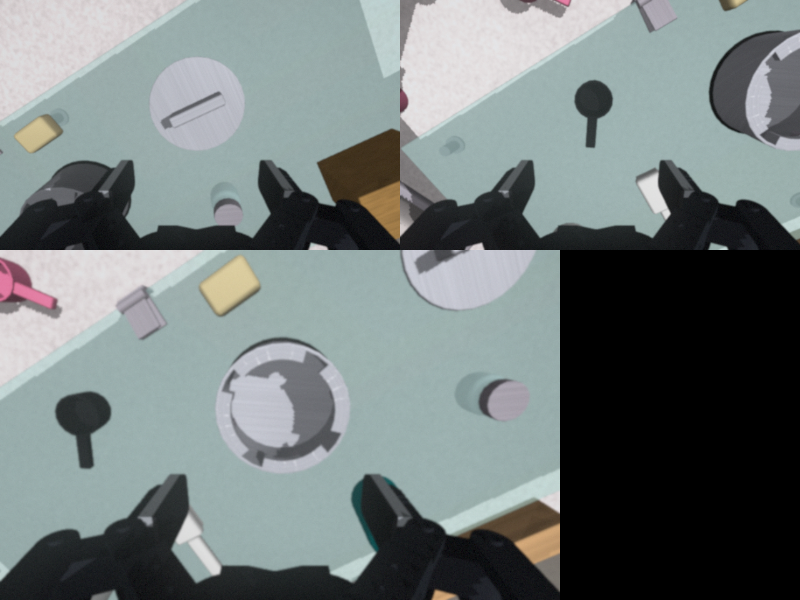

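The mosaic shows the black scoop at wrist (309,157), cup towards the upper end and handle pointing down. The tin's four notches are clear, and the lid's bar is at about 20° in the image. Next I'll measure with masks.

```bash
cat > seg.py <<'E'
from h import *
def load(n):
    im=cv2.imread(f'pics/{n}.png'); v=np.load(f'pics/{n}.npy'); return im,(v[:3],v[3:])
def comp(mask,seed):
    n,l,s,c=cv2.connectedComponentsWithStats(mask.astype(np.uint8),connectivity=4)
    if l[seed[1],seed[0]]==0: 
        ys,xs=np.nonzero(mask); i=np.argmin((xs-seed[0])**2+(ys-seed[1])**2); seed=(xs[i],ys[i])
    m=(l==l[seed[1],seed[0]]).astype(np.uint8)
    return max(cv2.findContours(m,cv2.RETR_EXTERNAL,cv2.CHAIN_APPROX_NONE)[0],key=cv2.contourArea)
def dark(im): return im.max(2)<75
def grey(im): 
    i=im.astype(int); return (i[...,1]-i[...,2]<9)&(i.max(2)>80)
def circ(P):  # robust circle fit
    from scipy.optimize import least_squares
    P=P[:,:2]; c=P.mean(0); r=least_squares(lambda q:np.hypot(*(P-q[:2]).T)-q[2],[*c,.05],loss='soft_l1',f_scale=.001).x
    return r
E
python3 - <<'E'
from seg import *
np.set_printoptions(precision=4,suppress=True)
for n,s in [('lid1',(315,200)),('tin1',(265,420)) ,('sc1',(309,157)),('tin1',(93,465-250))]:
    pass
im,p=load('tin1'); print('px tin rim',im[180,262],'shelf',im[140,150],'lid1 px',load('lid1')[0][130,310], load('sc1')[0][157,309], load('sc1')[0][140,250])
import itertools
for n,s in [('lid1',(310,130)),('tin1',(262,180))]:
    im,p=load(n); c=comp(grey(im),s); hull=cv2.convexHull(c)[:,0]
    e=cv2.fitEllipse(hull.astype(np.float32)); print(n,len(c),cv2.boundingRect(c),e)
    cc=c[:,0]
    on=hull
    for z in (.05,.06,.11,.12):
        r=circ(onz('wrist',on,z,p)); print(z,r, 2*r[2])
for n,s in [('sc1',(309,157)),('tin1',(95,187))]:
    im,p=load(n); c=comp(dark(im),s); print(n,cv2.boundingRect(c),cv2.contourArea(c),cv2.minAreaRect(c))
im,_=load('tin1'); cv2.imwrite('pics/tinmask.png',cv2.resize(np.hstack([im[90:270,230:420],cv2.cvtColor((grey(im)*255).astype(np.uint8),8)[90:270,230:420]]),None,fx=2,fy=2,interpolation=0))
E
```

```text
px tin rim [188 182 178] shelf [175 177 156] lid1 px [197 186 184] [54 52 47] [178 180 158]
lid1 437 (239, 91, 153, 150) ((314.6726989746094, 165.335693359375), (149.86026000976562, 152.71934509277344), 93.31722259521484)
0.05 [0.4965 0.2303 0.0733] 0.14651149477336978
0.06 [0.4946 0.2314 0.071 ] 0.14192277681697826
0.11 [0.4849 0.2367 0.0595] 0.11897901277978967
0.12 [0.483  0.2377 0.0572] 0.11439022580591536
tin1 438 (246, 104, 154, 152) ((322.41973876953125, 179.26495361328125), (151.2496337890625, 153.3485107421875), 82.85047912597656)
0.05 [ 0.5626 -0.0286  0.0845] 0.16903529684828456
0.06 [ 0.5602 -0.0275  0.0822] 0.1643248211768786
0.11 [ 0.5481 -0.0222  0.0704] 0.14077441784969907
0.12 [ 0.5456 -0.0211  0.068 ] 0.13606473537357425
sc1 (280, 129, 59, 106) 3198.5 ((314.6416320800781, 179.90292358398438), (102.45878601074219, 58.22088623046875), 75.55596160888672)
tin1 (64, 163, 62, 86) 2749.0 ((102.50001525878906, 201.0), (83.62893676757812, 59.032188415527344), 63.43495178222656)
```

View pics/tinmask.png

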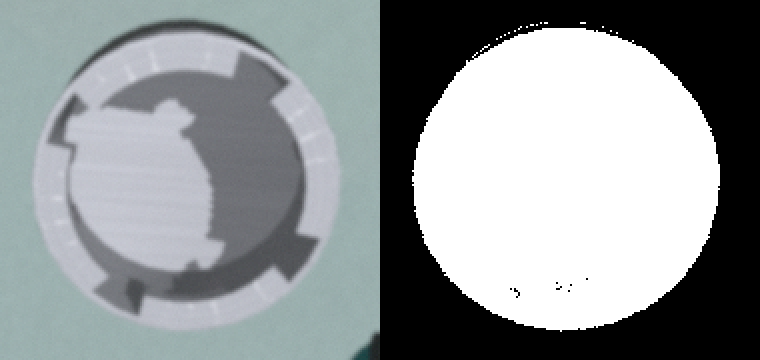

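```bash
python3 - <<'E'
from seg import *
np.set_printoptions(precision=4,suppress=True)
S=.037
im,p=load('sc1'); c=comp(dark(im),(309,157))[:,0]
P=onz('wrist',c,S+.030,p)[:,:2]*1000
r=cv2.minAreaRect(P.astype(np.float32)); print('scoop rect',r)
ctr=circ(P[np.linalg.norm(P-P[np.argmax(cv2.pointPolygonTest is None)],axis=1)>-1]/1000)
# cup centre = deepest point of the filled mask
m=np.zeros(im.shape[:2],np.uint8); cv2.drawContours(m,[c.reshape(-1,1,2)],-1,1,-1)
dt=cv2.distanceTransform(m,2,5); y,x=np.unravel_index(dt.argmax(),dt.shape)
cup=onz('wrist',[(x,y)],S+.03,p)[0,:2]*1000
tipi=np.argsort(-np.linalg.norm(P-cup,axis=1))[:9]; tip=P[tipi].mean(0)
d=tip-cup; print('cup',cup,'r px',dt.max(),'tip',tip,np.linalg.norm(d),'yaw',np.degrees(np.arctan2(d[1],d[0])))
# notch phase
im,p=load('tin1'); g=cv2.cvtColor(im,6).astype(np.float32)
c=camera_info('wrist'); T=np.array(c['T_tool_cam']); R=Rn.from_quat(p[1]).as_matrix()
cen=np.array([.5478,-.0222,S+.074]); a=np.radians(np.arange(0,360,1.))
Rw=R@T[:3,:3]; o=p[0]+R@T[:3,3]; K=np.array([[c['fx'],0,c['cx']],[0,c['fy'],c['cy']],[0,0,1]])
prof=[]
for rr in (.057,.059,.061,.063):
    X=cen+rr*np.c_[np.cos(a),np.sin(a),0*a]
    px=cv2.projectPoints(X,cv2.Rodrigues(Rw.T)[0],-Rw.T@o,K,np.array(c['dist_coeffs']))[0][:,0].astype(np.float32)
    prof.append(cv2.remap(g,px[:,0:1].copy(),px[:,1:2].copy(),1)[:,0])
prof=np.array(prof); 
for k,rr in enumerate(prof):
    d=rr<150; runs=[(i) for i in range(360) if d[i]!=d[i-1]]; print(runs)
w=(prof.mean(0)<155).astype(float); ph=np.angle((w*np.exp(4j*a)).sum())/4; print('phase deg',np.degrees(ph),w.sum())
E
```

```text
scoop rect ((461.2828369140625, -246.05255126953125), (49.1784553527832, 91.41001892089844), 72.91301727294922)
cup [ 441.0527 -239.9347] r px 28.559694 tip [ 498.0243 -278.0257] 68.53238627896783 yaw -33.766539599994466
[19, 39, 108, 129, 218, 221, 291, 311]
[18, 39, 108, 130, 200, 206, 217, 221, 290, 311]
[18, 40, 108, 130, 199, 221, 290, 311]
[18, 40, 107, 130, 199, 221, 290, 311]
phase deg 29.118336990876315 86.0
```

```bash
cat > vars.py <<'E'
from h import *
S=.037; TIN=np.array([.5478,-.0222]); LID=np.array([.4944,.2315]); PH=np.radians(29.5)
E
python3 - <<'E'
from seg import *; from vars import *
im,p=load('sc1'); c=comp(dark(im),(309,157))[:,0]
P=onz('wrist',c,S+.030,p)[:,:2]; cup=np.array([.44105,-.23993])
for _ in range(3):
    d=(np.array([.498,-.278])-cup if _==0 else np.array([np.cos(a),np.sin(a)])); d/=np.linalg.norm(d); n=np.array([-d[1],d[0]])
    u=(P-cup)@d; v=(P-cup)@n; k=(u>36)&(u<62) if 0 else (u>.036)&(u<.062)
    fl=np.polyfit(u[k&(v>np.median(v[k]))],v[k&(v>np.median(v[k]))],1); fr=np.polyfit(u[k&(v<=np.median(v[k]))],v[k&(v<=np.median(v[k]))],1)
    mid=(fl+fr)/2; a=np.arctan2(d[1],d[0])+np.arctan(mid[0])
d=np.array([np.cos(a),np.sin(a)]); n=np.array([-d[1],d[0]]); g=cup+.05*d+n*np.polyval(mid,.05)
print('yaw',np.degrees(a),'offset at cup mm',mid[1]*1e3,'width',(fl-fr)[1]*1e3,'umax',u.max(),'umin',u.min(),g)
q=down(a+np.pi); print(np.degrees(a+np.pi))
arm.move_gripper(.55,40)
arm.movep([*g,.20],q); arm.line_to([*g,S+.026+.054],.12)
print(arm.read_ft_force(),arm.read_tool_pos())
arm.move_gripper(0,40); print('open',arm.read_opening(),arm.read_finger_force())
arm.line_to([*g,.25],.15); print('open',arm.read_opening(),arm.read_finger_force(),arm.read_ft_force(),arm.read_time())
im,_=wsnap('sc2'); np.save('gr.npy',np.r_[g,a])
E
```

```text
yaw -33.66830302437518 offset at cup mm 0.14897543791492218 width 11.236723330236519 umax 0.06878009954191579 umin -0.02501830972421053 [ 0.48274564 -0.26752522]
146.33169697562482
[ 0.47675702 -0.6295475  -0.34215658] [ 0.48334213 -0.26786771  0.11810348]
open 0.15875069062033714 41.513603925704956
open 0.15287322603120115 41.10834002494812 [ 0.1639978  -0.22385388 -1.04025206] 7.0167
```

View pics/sc2.png

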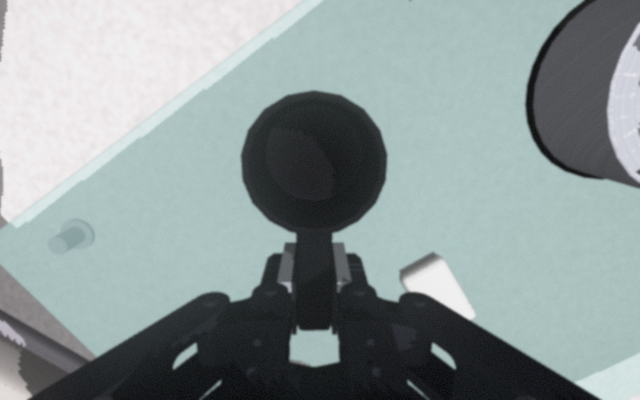

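The scoop is held squarely by the handle, with the cup at (314,162). Now I'll lower it into the tin step by step, checking the force.

```bash
python3 - <<'E'
from vars import *
g=np.load('gr.npy'); a=g[2]; d=np.array([np.cos(a),np.sin(a)])
t=TIN+.026*d; q=down(a+np.pi)
arm.movep([*t,.25],q); arm.line_to([*t,.165],.12); f0=arm.read_ft_force()
for z in np.arange(.158,.1235,-.004):
    arm.line_to([*t,z],.06); f=arm.read_ft_force()-f0
    if np.abs(f).max()>4: print('contact',z,f); break
print(arm.read_tool_pos(),arm.read_ft_force()-f0)
arm.move_gripper(.33); print(arm.read_opening(),arm.read_ft_force())
arm.line_to([*t,.26],.12); print(arm.read_ft_force(),arm.read_time())
arm.movep([*(TIN),.32],down(np.radians(150))); wsnap('tin2')
E
```

```text
contact 0.12999999999999998 [-4.02095844  3.86892095 -2.59355377]
[ 0.56754287 -0.0342001   0.12917018] [-4.02095844  3.86892095 -2.59355377]
0.327819552775178 [-5.68423097 10.86019598  5.66966122]
[-0.29642821  0.52826152  0.20866712] 12.45
```

View pics/tin2.png

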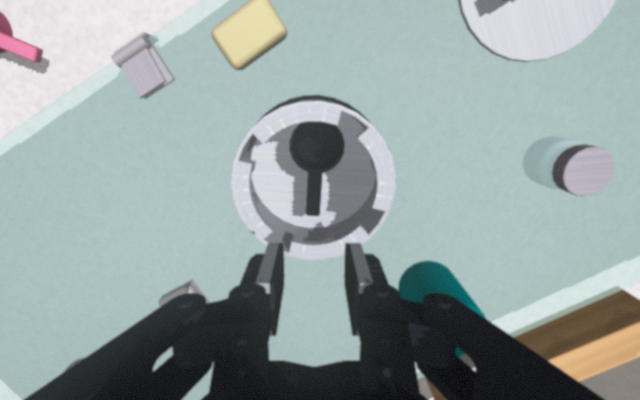

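The scoop lies flat inside the tin, with the cup at (317,147) and the handle tip at (314,212). Next is the lid's bar, from a closer view.

```bash
python3 - <<'E'
from seg import *; from vars import *
P=onz('wrist',[(262,192),(356,158)],S+.056,load('lid1')[1]); d=P[1]-P[0]; a=np.arctan2(d[1],d[0]); print('rough bar yaw',np.degrees(a),np.linalg.norm(d))
yaws=[a+k*np.pi for k in range(-1,2)]; y=min(yaws,key=lambda t:abs(t-np.radians(120)))
arm.move_gripper(.75)
arm.movep([*LID,.26],down(y)); im,p=wsnap('lid2'); print('yaw',np.degrees(y))
cv2.imwrite('pics/lid2c.png',cv2.resize(im[60:300,170:490],(800,600)))
E
```

```text
rough bar yaw 80.51297647590278 0.08391179604845925
yaw 80.51297647590278
```

View pics/lid2c.png

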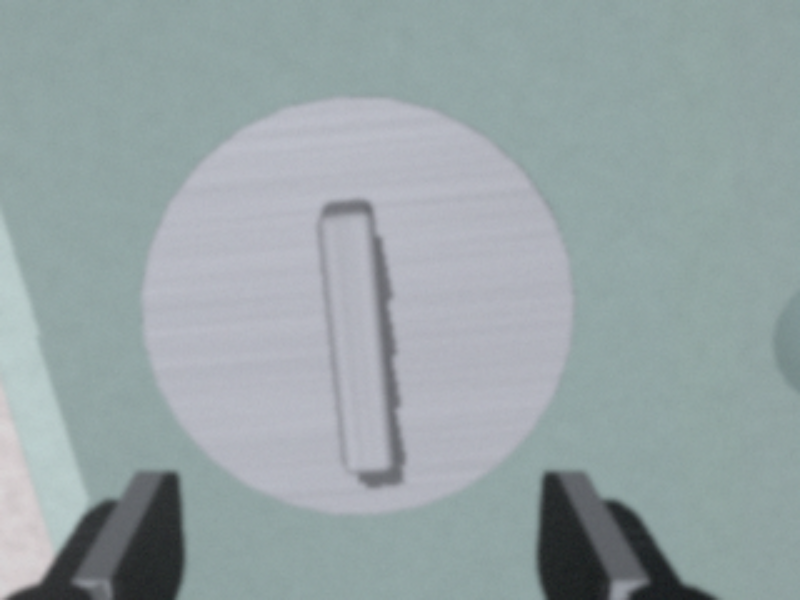

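The bar's top face in the crop runs from end-mid (346,212) to end-mid (368,470). The disc circle is centred near (358,306).

```bash
python3 - <<'E'
from seg import *; from vars import *
im,p=load('lid2')
e=onz('wrist',np.array([(346,212),(368,470)])/2.5+[170,60],S+.056,p)[:,:2]
d=e[0]-e[1]; a=np.arctan2(d[1],d[0]); b=e.mean(0)
r=circ(onz('wrist',cv2.convexHull(comp(grey(im),(260,200)))[:,0],S+.024,p))
print('bar yaw',np.degrees(a),'len',np.linalg.norm(d),'mid',b,'disc',r)
m=(b+r[:2])/2
if abs(np.linalg.norm(d)-.08)<.005 and np.linalg.norm(b-r[:2])<.006:
    q=down(a); f0=arm.read_ft_force()
    arm.movep([*m,.22],q); arm.line_to([*m,.155],.1)
    for z in (.150,.146,.142,.139):
        arm.line_to([*m,z],.05); f=arm.read_ft_force()-f0
        if abs(f[2])>5: print('contact',z,f); break
    arm.move_gripper(0,100); print('open',arm.read_opening(),arm.read_finger_force(),pose()[0])
    arm.line_to([*m,.26],.12); arm.pause(.2); print('open',arm.read_opening(),arm.read_ft_force(),arm.read_wrist_torque(),arm.read_time())
    np.save('lidg.npy',np.r_[m,a]); im,p=wsnap('lid3')
E
```

```text
bar yaw 85.11147991244056 len 0.07910664221382928 mid [0.49454558 0.23187498] disc [0.49412157 0.23133441 0.07086327]
open 0.16722766799762068 98.1223475933075 [0.49455559 0.23167279 0.1393197 ]
open 0.16630984752209516 [-0.57784105  0.04331097 -3.50485008] [0.00823834 0.01437883 0.03069587] 18.6417
```

View pics/lid3.png

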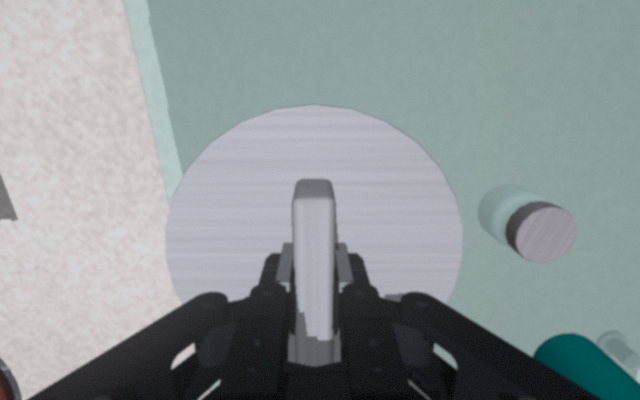

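```bash
python3 - <<'E'
from seg import *; from vars import *
np.set_printoptions(precision=4,suppress=True)
im,p=load('lid3'); a=np.load('lidg.npy')[2]
c=comp(grey(im),(240,200))[:,0]; h=cv2.convexHull(c)[:,0]; h=h[(h[:,1]<270)&(h[:,0]>165)]
r=circ(onz('wrist',h,p[0][2]-.102+.024,p)); off=Rn.from_quat(p[1]).as_matrix()[:2,:2].T@(r[:2]-p[0][:2]); print('disc',r,'offset in tool',off)
im,p2=load('tin2'); h=cv2.convexHull(comp(grey(im),(245,180)))[:,0]; h=h[h[:,1]<235]; r2=circ(onz('wrist',h,S+.074,p2)); print('tin',r2)
if np.abs(off).max()>.004 or abs(r[2]-.071)>.002: off=np.zeros(2)
tin=(TIN+r2[:2])/2 if abs(r2[2]-.07)<.002 else TIN
y=PH+np.pi/2; q=down(y); R=np.array([[np.cos(y),np.sin(y)],[np.sin(y),-np.cos(y)]])
t=tin-R@off/2; print('target',t,tin)
arm.movep([*t,.27],q); arm.line_to([*t,.222],.12); arm.pause(.2); f0=arm.read_ft_force(); print(f0)
for z in np.arange(.218,.1935,-.002):
    arm.line_to([*t,z],.04); f=arm.read_ft_force()-f0; print(round(z,4),arm.read_tool_pos()[2],f)
    if abs(f[2])>8 : print('contact'); break
np.save('t.npy',np.r_[t,y,z,f0]); print(arm.read_time())
cv2.imwrite('pics/side2.png',cv2.resize(snapshot('side')[100:220,250:430],None,fx=4,fy=4))
E
```

```text
disc [0.4932 0.2306 0.0717] offset in tool [-0.001  -0.0008]
tin [ 0.5461 -0.0218  0.0691]
target [ 0.5471 -0.0213] [ 0.547 -0.022]
[ 0.187  0.155 -3.704]
0.218 0.2178731696410387 [ 0.7756  0.6812 -0.1411]
0.216 0.2158210842387085 [ 1.1861 -0.6562  0.9153]
0.214 0.21382969584085398 [-0.4118 -0.7394  1.8685]
0.212 0.21184404625385395 [ 0.1624 -1.3955  0.6929]
0.21 0.20983775229827764 [-0.1852  0.0579  0.6129]
0.208 0.2078469471218811 [-0.4048  0.3123  1.3641]
0.206 0.20584994241140606 [ 0.137  -0.1178  1.1204]
0.204 0.20384482149496105 [-0.1605  0.434  -0.0671]
0.202 0.20181832014703324 [-0.5641  0.9104  1.4217]
0.2 0.19984722432479235 [0.4758 0.1131 0.77  ]
0.198 0.19782678344633736 [-0.228  -0.5972  0.1713]
0.196 0.1958414027560558 [0.3542 0.2514 1.1307]
0.194 0.19531959005650223 [-2.6569  0.6838  8.2479]
contact
23.7
```

Dropped straight through the notches (TCP z .1953, against .195 expected when seated). Now I'll turn it clockwise and watch the moment.

```bash
python3 - <<'E'
from vars import *
np.set_printoptions(precision=3,suppress=True)
v=np.load('t.npy'); t=v[:2]; y=v[2]; m0=arm.read_wrist_torque(); print(m0)
da=0
while da<.95:
    da+=.1 if da<.45 else .04
    arm.movep([*t,.1952],down(y-da)); arm.pause(.08)
    R=Rn.from_quat(arm.read_eef_rot()).as_matrix(); act=y-np.arctan2(R[1,0],R[0,0])
    m=arm.read_wrist_torque()-m0; f=arm.read_ft_force()-v[4:]; print(round(da,2),round(act,3),m,f,round(arm.read_tool_pos()[2],4))
    if abs(m[2])>1.2 or np.abs(f).max()>30: print('stop'); break
print(arm.read_opening(),arm.read_time()); np.save('da.npy',da)
E
```

```text
[ 0.015  0.53  -0.016]
0.1 0.098 [-0.003 -0.444  0.057] [-0.868 -0.528  3.134] 0.1954
0.2 0.198 [-0.021 -0.499  0.053] [-0.736 -0.21   4.232] 0.1954
0.3 0.297 [-0.036 -0.556 -0.034] [-0.532 -1.087  4.917] 0.1953
0.4 0.397 [-0.048 -0.493 -0.036] [-0.037  0.693  5.673] 0.1953
0.5 0.498 [-0.078 -0.504 -0.077] [-0.406 -0.742  6.027] 0.1953
0.54 0.538 [-0.097 -0.664  0.13 ] [ 0.265 -0.509  6.233] 0.1953
0.58 0.579 [-0.182 -0.993  0.159] [ 2.481 -0.608  4.216] 0.1953
0.62 0.619 [-0.191 -1.173  0.148] [ 3.66  -0.58   4.915] 0.1954
0.66 0.659 [-0.261 -1.297  0.161] [ 3.659 -0.781  4.722] 0.1953
0.7 0.699 [-0.226 -1.42   0.147] [ 4.409 -1.471  3.813] 0.1953
0.74 0.739 [-0.15  -1.476  0.244] [ 4.884 -0.609  3.74 ] 0.1953
0.78 0.775 [-0.488 -1.696  1.025] [ 5.74  -2.065  3.722] 0.1955
0.82 0.807 [-0.628 -1.641  2.238] [ 4.654 -3.568  4.654] 0.1956
stop
0.1720168657332829 28.0833
```

Collar resistance began at 0.55 rad and the hard stop came at about 0.76 rad with 2.2 N m, as described. Now I'll release, retreat and check.

```bash
python3 - <<'E'
from vars import *
v=np.load('t.npy'); t=v[:2]
arm.move_gripper(.5); print(arm.read_opening(),arm.read_ft_force())
arm.line_to([*t,.30],.12); 
arm.movep([*t,.33],arm.read_eef_rot()); im,p=wsnap('end'); s=snapshot('top'); print(arm.read_ft_force(),arm.read_time())
cv2.imwrite('pics/end2.png',np.vstack([cv2.resize(im[60:300,140:500],(450,300)),cv2.resize(snapshot('side')[90:290,200:500],(450,300))]))
E
```

```text
0.4984238787551028 [-0.44126217 -0.58325271  0.34939113]
[-0.96598501  0.46192917 -0.46662962] 29.8417
```

View pics/end2.png

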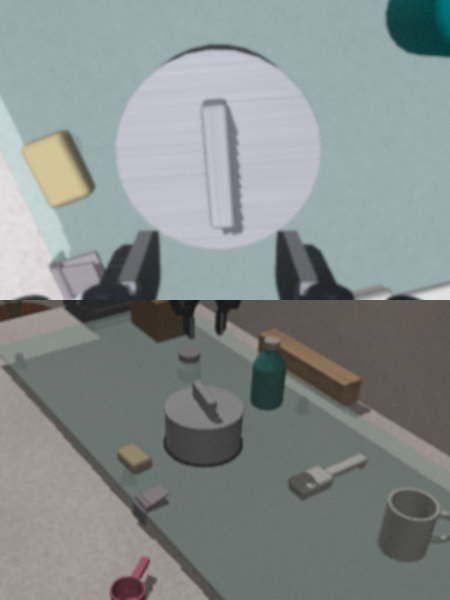

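The lid sits flush. Its bar is about 4.5° off the tool axis, which matches a lid at the hard stop with the gripper slightly overrun. The other things on the shelf look undisturbed.

```bash
python3 -c "
from station import ticket; print(ticket.finish_job())"
```

```text
the job is handed in; nothing more can be done
None
```

The black scoop is in the tin and the lid is on, turned clockwise until it met the hard stop at about 0.76 rad; I handed the job in after about 30 s, but no verdict came back.

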